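# Push the loose bottle home into the empty dock

### The arm

A 6-joint arm with a two-finger parallel gripper is mounted at the origin on the work surface. World frame = base frame: x ahead of the robot, y to its left, z up, the work surface at z = 0. Lengths are in mm, angles in rad, forces in N, time in s.
With the tool pointing down it reaches from about 275 to 1000 mm from the base axis. Payload 8.4 kg.
Tool frame: the origin (TCP) lies at the centre of the arm's flange, where the gripper is bolted on; the fingertips stand r.tip_extent ahead of it and the grasp point (between the pads) lies 155 mm ahead of it (r.tip_extent is the distance from the TCP to the fingertips, in mm); z points along the fingers, y is the direction in which the jaws open and shut (so a half turn about z gives the same grasp; the last joint's range is limited). The gripper opens to 85 mm and grips with 20 to 120 N. Pads are 22 mm wide; open, the fingers measure 114 mm over their backs; the gripper's body (76 mm by 85 mm) begins 54 mm behind the grasp point. The pads swing forward as they close: fully open they stand 13 mm farther back than shut.
Start: joints at [-1.176, 0.353, 1.633, -0, 1.155, -0.002], TCP at [241.542, -576.443, 404.681] pointing down, gripper open.
Joint ranges: [-2.63, 2.63], [-0.92, 2.1], [0.06, 2.66], [-1.3, 4.44], [0, 2.69], [-3.02, 3.02]. Speed limits (rad/s): [2.22, 2.22, 2.79, 3.14, 3.14, 3.14].

### API

Orientations are given as [roll, pitch, yaw] about the fixed x, y, z axes, in that order (R = Rz(yaw) Ry(pitch) Rx(roll)).
In Python, from rig import sense, grab_frame, job, r gives the robot as it stands. The module is installed in compiled form; this text tells all that it offers.
- The arm moves only by the shell command python3 -m creep 'ROWS' [FORCE]. ROWS is JSON, a list of rows, each a list of 7 numbers: the turn, a rotation vector about the tool's x, y, z in rad, then the shift along the tool's x, y, z in mm, then the closure, from 0 (fully open) to 1 (shut). In form: [[wx, wy, wz, dx, dy, dz, fingers], ...]. A call has 1 to 10 rows; each row shifts and turns the pose as measured when the row begins, along the tool's axes as they then stand; what a row does not reach is not made up. A row lasts 1/12 s, in which the tool goes at most 41.7 mm and 7.16 degrees, less where a joint would pass 70% of its speed; a pose out of reach is approached as far as the arm can. A call with a gripper value outside its range is refused whole. The fingers move at their own pace and stop on an object; FORCE is the grip in N (left out, the last holds). Time passes only in rows, so rows that do not move let the fingers close. It gives the time, the measured TCP pose, the force and the opening at its end, in the units of the state.
- sense(): the state, without advancing time (a new reading comes with each control period).
- grab_frame(name): name is "scene" or "top"; returns a dict with "color" (400x640x3 uint8, red, green, blue), "mtx" (3x3 intrinsics, pixels), "T" (4x4, takes a point from camera to world coordinates). Camera axes: x right, y down, z forward; pixel columns grow to the right and rows downward; lengths in mm; the calibration is good to about 2 mm. A picture is of the moment at which its call begins. There is no depth.
- job.sign_off(): hands the job in, once; it reports no verdict.
The state is a dict: "clock": time; "qpos": joint angles; "qvel": joint speeds; "joint_efforts": joint torques, N m; "eef_pos": TCP position; "tcp_rot": TCP orientation; "contact_force": force on the tool from outside, world axes, zero at the start; "wrist_torque": the same for the moment, N m; "opening": opening from 0.0 (shut) to 1.0 (fully open).
Only numpy, scipy, OpenCV 4.12 (cv2) and the standard library are available. Lean on these libraries where they do the work, as an engineer would, in place of code of your own. Each camera call takes 0.05 s, during which the arm holds its last target.

### The job

Two tall bottles belong in the two low dark wooden docks on the bench, and one is still out. Push that loose bottle low down on its grey boot with the fingertips, so that it slides across the bench without tipping, into the empty dock until its boot rests against the dock's back wall, and leave it standing there. Do not lift it or touch it higher up, and leave the parked bottle and the other gear where they are.

Things in the scene. Friction and masses are not known exactly. Their poses are not given: they have to be found in the camera images.
- bottle: the loose bottle, standing out on the bench: aluminium bottle 220 mm tall, upright: grey boot at the foot (cylinder 66 mm diameter, 32 mm high), body 50 mm diameter up to 150 mm, then narrowing to a black cap 36 mm diameter. Origin: centre of the underside, z up. About 0.5 kg, friction on the bench about 0.6; pushed above about 45 mm it tips over.
- dock: the empty dock: dark wooden U fixed on the bench, no floor; walls 12 mm thick, sides 40 mm high, back 45 mm high, 104 mm clear between the sides. Origin: on the bench midway between the sides, where a bottle's axis stands when fully home; +y points from the open mouth to the back. Back wall's inner face at y = +34 mm, side walls from y = -28 mm to the back.
- full_dock: the occupied dock, same as the empty one, beside it (it may be the nearer or the farther from the robot).
- parked_bottle: the bottle already in the occupied dock, same as the loose one; leave it.
- dumbbell: bystander: grey vinyl dumbbell lying along its x, 180 mm long, heads 64 mm diameter. Origin: under its centre.
- pushup_handle: bystander: aluminium push-up handle, 140 (x) by 140 (y) mm, 121 mm high. Origin: under its centre.
- collar_a: bystander: spring collar lying flat, coil 64 mm diameter, 21 mm high, two yellow grips reaching 90 mm out along its +x. Origin: under the coil's centre.
- collar_b: bystander: the other spring collar, same shape.
- finger_exerciser: bystander: flat orange silicone finger exerciser, 75 mm (x) by 100 mm (y), 16 mm high. Origin: on the bench, under the middle of its row of four finger rings; the palm bar is at x = +52 mm.

How it is judged (in metres and radians):
At the end, for the whole second after the job is handed in: The loose bottle stands upright (within 0.05 rad), at rest on the bench inside the empty dock, its boot within 8 mm of fully home against the back wall and between the side walls (y of bottle in the frame of dock between -0.008 and 0.004 m and x of bottle in the frame of dock between -0.021 and 0.021 m and angle between bottle's own z axis and vertical below 0.05 rad and height (world z) of bottle below 0.004 m and linear speed of bottle below 0.01 m/s); the robot touches nothing.
It fails at once if the loose bottle leans more than 0.2 rad (tips) (angle between bottle's own z axis and vertical above 0.2 rad).
It fails at once if the loose bottle is lifted (its underside's centre more than 10 mm up) (height (world z) of bottle above 0.01 m).
It fails at once if the loose bottle is touched above its boot (fingers on it with the grasp point over 70 mm up) or by the arm or gripper body ((contact force between the fingers and bottle above 0.5 N and height (world z) of the grasp point above 0.07 m) or contact force between the arm and bottle above 1 N).
It fails at once if the parked bottle is shifted by more than 15 mm or leans more than 0.2 rad (distance of parked_bottle from where it was at the start of the episode above 0.015 m or angle between parked_bottle's own z axis and vertical above 0.2 rad).
It fails at once if other gear (dumbbell, push-up handle, a collar, finger exerciser) is shifted by more than 15 mm (distance of any of dumbbell, pushup_handle, collar_a, collar_b, finger_exerciser from where it was at the start of the episode above 0.015 m).
It also fails if it takes over 58 s, if anything falls off the work surface, if the arm or the gripper's body presses on something with over 40 N, if the wrist force passes 120 N, or if a joint passes its speed limit or range.

## Working session

There is one attempt and no reset: what is moved stays moved. The work goes in short steps, Python scripts to look and compute and a shell command to move; the robot and the scene stay as the last step left them, time stands still between calls to the robot, and variables do not carry over. Pictures are saved under pics/ and viewed, and the job is handed in when it is done.

```bash
mkdir -p pics; python3 - <<'E'
from rig import sense, grab_frame, job, r
import cv2,numpy as np
np.set_printoptions(suppress=True,precision=4)
s=sense();print(s, r.tip_extent)
for n in("scene","top"):
    f=grab_frame(n);cv2.imwrite(f"pics/{n}0.png",f["color"][:,:,::-1]);print(n,f["mtx"],f["T"])
E
```

```text
{'clock': 0.0, 'qpos': array([-1.1764,  0.3537,  1.6341,  0.    ,  1.1552, -0.0024]), 'qvel': array([ 0.0005, -0.    ,  0.0021, -0.0009, -0.0013, -0.0012]), 'joint_efforts': array([ -0.0002, -60.5261, -34.2065,  -0.    ,   0.0095,  -0.    ]), 'eef_pos': array([ 241.4556, -576.2148,  403.9516]), 'tcp_rot': array([-3.1402, -0.    ,  0.3968]), 'contact_force': array([ 0.1588, -0.3302, -1.4757]), 'wrist_torque': array([ 0.0044, -0.0116,  0.0098]), 'opening': 1.003492999763931} 173.4
scene [[399.4244   0.     317.7354]
 [  0.     399.4244 204.6784]
 [  0.       0.       1.    ]] [[  -0.2592    0.7615   -0.5941 1053.9031]
 [   0.9657    0.1965   -0.1695  220.6174]
 [  -0.0123   -0.6177   -0.7863  740.0468]
 [   0.        0.        0.        1.    ]]
top [[370.9492   0.     322.7512]
 [  0.     370.9492 199.6665]
 [  0.       0.       1.    ]] [[  -0.0089   -0.991     0.1334  385.8256]
 [  -0.9998    0.0062   -0.0202   62.9256]
 [   0.0191   -0.1336   -0.9909 1002.0251]
 [   0.        0.        0.        1.    ]]
```

View pics/scene0.png

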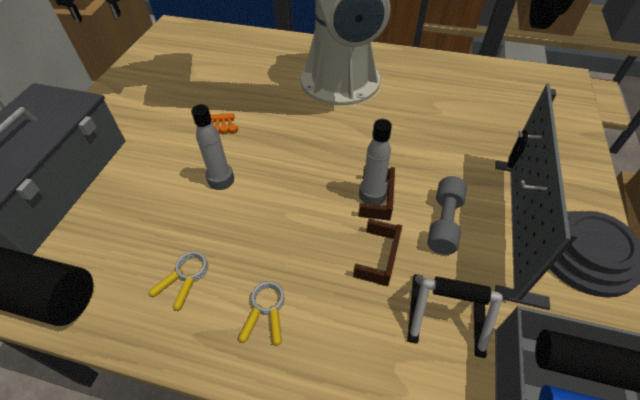

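View pics/top0.png

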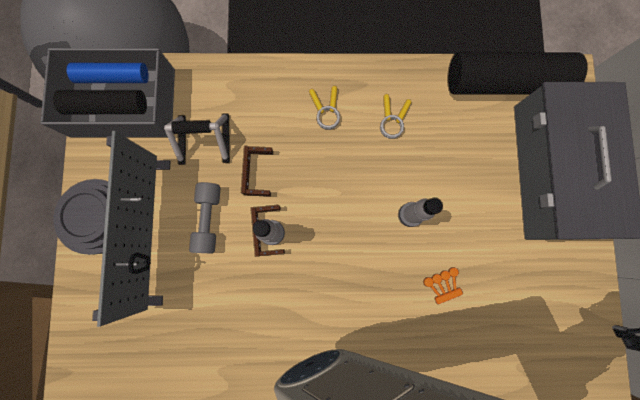

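The top view has +x up and +y to the left. The loose bottle's foot is near (410,214). The empty dock is the farther one, near (258,171), with its mouth to the right. The parked bottle is at about (268,232). I'll zoom in to measure them.

```bash
python3 - <<'E'
import cv2
t=cv2.imread('pics/top0.png');s=cv2.imread('pics/scene0.png')
def c(i,x,y,w,h,k,n):cv2.imwrite(n,cv2.resize(i[y:y+h,x:x+w],None,fx=k,fy=k,interpolation=cv2.INTER_CUBIC))
c(t,230,135,90,70,8,'pics/t_dock.png');c(t,380,180,80,60,8,'pics/t_bot.png')
c(s,345,210,70,80,7,'pics/s_dock.png');c(s,180,95,70,100,6,'pics/s_bot.png')
E
```

```text
(no output)
```

View pics/t_dock.png

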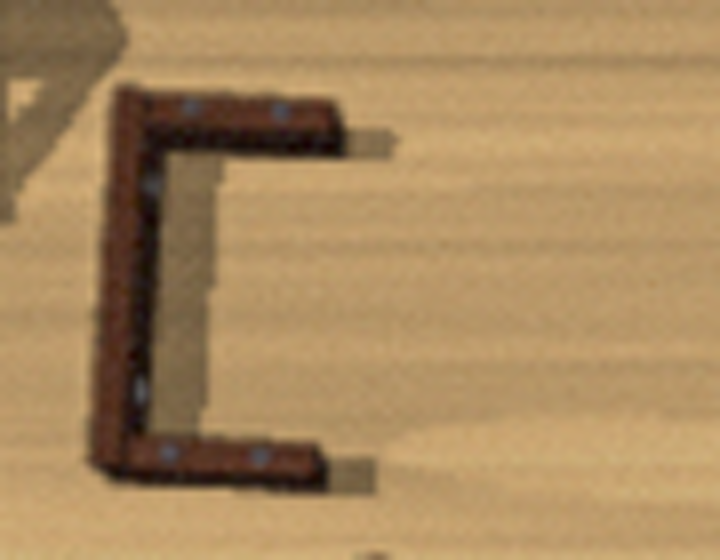

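View pics/t_bot.png

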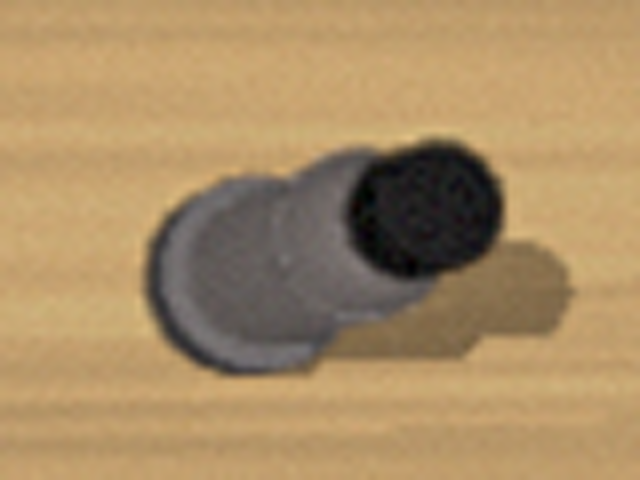

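View pics/s_dock.png

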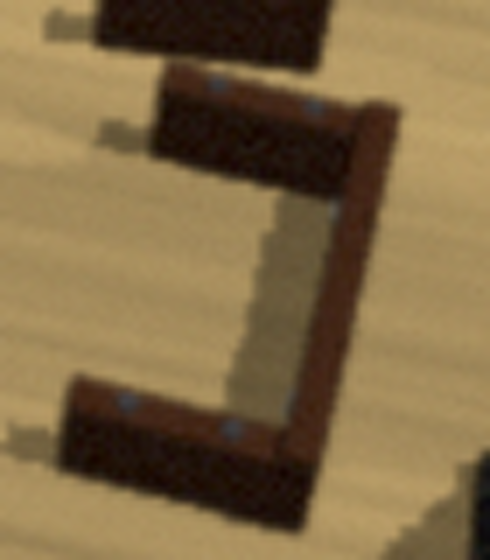

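View pics/s_bot.png

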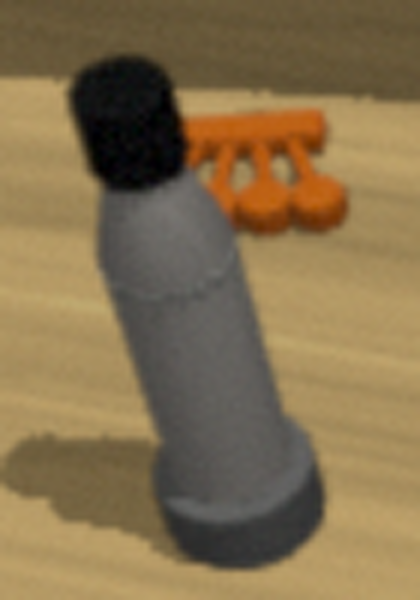

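```bash
cat > cal.py <<'E'
import numpy as np
from rig import grab_frame
def proj(f,P):
    P=np.atleast_2d(P);T=f["T"];c=(P-T[:3,3])@T[:3,:3];u=c@f["mtx"].T;return u[:,:2]/u[:,2:]
def circ(x,y,z,r):
    a=np.linspace(0,2*np.pi,181);return np.c_[x+r*np.cos(a),y+r*np.sin(a),0*a+z]
def back(f,uv,z):
    d=f["T"][:3,:3]@np.linalg.solve(f["mtx"],[uv[0],uv[1],1]);o=f["T"][:3,3];return o+d*(z-o[2])/d[2]
E
python3 - <<'E'
from cal import *
from scipy.optimize import least_squares
np.set_printoptions(suppress=True,precision=3)
F={n:grab_frame(n) for n in("top","scene")}
def U(p,k,o):return (np.array(p,float)+.5)/k-.5+np.array(o)
to=(8,(230,135));so=(7,(345,210))
D=[("top",(64,46,45),(118,90),to),("top",(-64,46,45),(93,462),to),("top",(64,-28,40),(332,98),to),("top",(52,-28,40),(342,128),to),("top",(-52,-28,40),(318,445),to),("top",(-64,-28,40),(325,475),to),
("scene",(-64,46,45),(398,108),so),("scene",(64,46,45),(318,460),so),("scene",(-64,-28,40),(168,62),so),("scene",(-52,-28,40),(157,98),so),("scene",(-52,-28,0),(150,157),so),("scene",(52,-28,40),(80,375),so),("scene",(64,-28,40),(66,408),so),("scene",(64,-28,0),(60,468),so),("scene",(64,46,0),(300,530),so)]
def res(p,views=("top","scene")):
    c,s=np.cos(p[2]),np.sin(p[2]);o=[]
    for n,q,px,k in D:
        if n in views:
            w=[p[0]+c*q[0]-s*q[1],p[1]+s*q[0]+c*q[1],q[2]+p[3]]
            o+=list(proj(F[n],w)[0]-U(px,*k))
    return np.array(o)
f=least_squares(res,[480,240,0,0]);print("dock",f.x);print(f.fun.reshape(-1,2))
for v in F:
    print(v,least_squares(lambda p:res([*p,0],(v,)),[480,240,0]).x)
tb=(8,(380,180));sb=(6,(180,95))
def sil(n,p,base=0):
    x,y=p[:2];b=np.vstack([circ(x,y,base,33),circ(x,y,base+32,33)]);c=np.vstack([circ(x,y,base+220,18)])
    return proj(F[n],b),proj(F[n],c)
def rb(p,v=("top","scene")):
    o=[]
    if "top" in v:
        b,c=sil("top",p,p[2]);l,bt=U((147,375),*tb);o+=[b[:,0].min()-l,b[:,1].max()-bt]
        o+=[c[:,0].max()-U((503,0),*tb)[0],c[:,1].min()-U((0,138),*tb)[1]]
    if "scene" in v:
        b,c=sil("scene",p,p[2]);l,bt=U((155,570),*sb);o+=[b[:,0].min()-l,b[:,0].max()-U((325,0),*sb)[0],b[:,1].max()-bt]
        o+=[c[:,1].min()-U((0,53),*sb)[1],c[:,0].min()-U((70,0),*sb)[0]]
    return o
f=least_squares(rb,[370,-170,0],diff_step=1e-4);print("bottle",f.x,f.fun)
for v in F: print(v,least_squares(lambda p:rb([*p,0],(v,)),[370,-170],diff_step=1e-4).x)
print("exer",back(F["top"],(442,285),8),"collars",back(F["top"],(391,125),10),back(F["top"],(328,118),10))
print("fulldock mouth +x outer",back(F["top"],(280,208),40), "parked boot",back(F["top"],(272,231),32))
E
```

```text
dock [595.692 209.587  -0.038  -3.334]
[[-1.061 -0.259]
 [-0.765  0.901]
 [ 0.335  0.188]
 [-1.128  0.81 ]
 [-0.009 -0.313]
 [-1.105  0.451]
 [ 0.489 -0.425]
 [ 0.616  0.805]
 [-0.828 -0.498]
 [-0.489 -1.348]
 [-0.985  0.639]
 [-1.08  -0.556]
 [-0.532 -0.214]
 [-0.797  0.76 ]
 [ 0.284  1.363]]
top [595.767 207.465  -0.037]
scene [597.294 210.339  -0.04 ]
bottle [ 477.948 -192.397   -1.606] [-1.004  0.433  0.56   0.038 -0.583  0.824  0.48  -0.177 -0.492]
top [ 478.295 -192.245]
scene [ 478.785 -191.325]
exer [ 290.488 -270.027    8.   ] collars [ 727.997 -149.175   10.   ] [748.589  26.112  10.   ]
fulldock mouth +x outer [494.178 154.881  40.   ] parked boot [434.996 176.031  32.   ]
```

```bash
cat > go.py <<'E'
import sys,numpy as np
from rig import sense
from scipy.spatial.transform import Rotation as R
np.set_printoptions(suppress=True,precision=4)
def target(th,yaw=-0.038):
    h=np.array([-np.sin(yaw),np.cos(yaw),0]);z=np.array([0,0,1.])
    zt=h*np.sin(th)-z*np.cos(th);xt=h*np.cos(th)+z*np.sin(th);yt=np.cross(zt,xt)
    return R.from_matrix(np.c_[xt,yt,zt])
s=sense();C=R.from_euler('xyz',s["tcp_rot"])
x,y,z,th=map(float,sys.argv[1:5]);T=target(np.radians(th))
rv=(C.inv()*T).as_rotvec();d=C.inv().apply(np.array([x,y,z])-s["eef_pos"])
print("t",s["clock"],"pos",s["eef_pos"],"rpy",s["tcp_rot"],"q",s["qpos"],"open",s["opening"],"F",s["contact_force"])
print("rotvec",rv,"shift_now",d,"shift_after_turn",T.inv().apply(np.array([x,y,z])-s["eef_pos"]))
print("tool axes cols",C.as_matrix())
zt=C.as_matrix()[:,2];print("tip",s["eef_pos"]+173.4*zt)
E
python3 go.py 464 -375 300 45
```

```text
t 0.2 pos [ 241.4892 -576.3256  404.2225] rpy [-3.1408 -0.      0.3968] q [-1.1764  0.3534  1.6338  0.      1.1552 -0.0024] open 1.0032271847705627 F [-0.1017  0.5047  0.5634]
rotvec [ 0.4443  0.6969 -1.0747] shift_now [283.0264 -99.6064 104.3071] shift_after_turn [ 74.5369 214.7016 221.9298]
tool axes cols [[ 0.9223  0.3865 -0.0003]
 [ 0.3865 -0.9223  0.0008]
 [ 0.     -0.0008 -1.    ]]
tip [ 241.4337 -576.1913  230.8226]
```

```bash
python3 -m creep '[[0,0,-0.11,0,0,0,0.5],[0,0,-0.11,0,0,0,0.5],[0,0,-0.11,0,0,0,0.5],[0,0,-0.11,0,0,0,0.5],[0,0,-0.11,0,0,0,0.5],[0,0,-0.11,0,0,0,0.5],[0,0,-0.11,0,0,0,0.5],[0,0,-0.11,0,0,0,0.5],[0,0,-0.11,0,0,0,0.5],[0,0,-0.11,0,0,0,0.5]]'; python3 go.py 464 -375 300 45
```

```text
clock: 1.03
eef_pos: [241.2, -575.6, 401.9]
tcp_rot: [-3.139, -0.005, 1.545]
contact_force: [-0.7, 0.1, -0.6]
opening: 0.5
t 1.0333 pos [ 241.1956 -575.5802  401.8506] rpy [-3.1394 -0.0049  1.5451] q [-1.1764  0.3556  1.6363 -0.      1.1551 -1.1507] open 0.5000793900087152 F [-0.6808  0.1388 -0.5553]
rotvec [-0.007   0.7805  0.0108] shift_now [205.7373 217.8031 102.3805] shift_after_turn [ 75.6953 215.0234 219.7338]
tool axes cols [[ 0.0257  0.9997 -0.0021]
 [ 0.9997 -0.0257  0.005 ]
 [ 0.0049 -0.0022 -1.    ]]
tip [ 240.835  -574.7203  228.4531]
```

```bash
python3 -m creep '[[0,0,0,20,22,0,0.5],[0,0,0,20,22,0,0.5],[0,0,0,20,22,0,0.5],[0,0,0,20,22,0,0.5],[0,0,0,20,22,0,0.5],[0,0,0,20,22,0,0.5],[0,0,0,20,22,0,0.5],[0,0,0,20,22,0,0.5],[0,0,0,20,22,0,0.5],[0,0,0,20,22,0,0.5]]'; python3 go.py 464 -375 300 45
```

```text
clock: 1.87
eef_pos: [469.1, -374.7, 400.3]
tcp_rot: [-3.137, -0.005, 1.547]
contact_force: [0.8, 0.0, -0.3]
opening: 0.502
t 1.8667 pos [ 469.1201 -374.6696  400.3096] rpy [-3.1368 -0.0048  1.547 ] q [-0.6767  0.3209  1.6899  0.001   1.1375 -0.6533] open 0.5017450436202353 F [ 0.8451  0.0046 -0.2906]
rotvec [-0.0101  0.7806  0.0116] shift_now [ -0.9356  -4.6346 100.3293] shift_after_turn [-71.3006  -5.1038  70.5585]
tool axes cols [[ 0.0238  0.9997 -0.0046]
 [ 0.9997 -0.0238  0.0049]
 [ 0.0048 -0.0047 -1.    ]]
tip [ 468.3172 -373.8148  226.9135]
```

```bash
python3 -m creep '[[0,0.11,0,0,0,0,0.5],[0,0.11,0,0,0,0,0.5],[0,0.11,0,0,0,0,0.5],[0,0.11,0,0,0,0,0.5],[0,0.11,0,0,0,0,0.5],[0,0.11,0,0,0,0,0.5],[0,0.11,0,0,0,0,0.5]]'; python3 go.py 464 -375 300 45
```

```text
clock: 2.45
eef_pos: [476.2, -366.8, 402.6]
tcp_rot: [3.137, -0.804, 1.565]
contact_force: [-0.6, 0.0, -0.9]
opening: 0.494
t 2.45 pos [ 476.1906 -366.7516  402.5796] rpy [ 3.1368 -0.8042  1.5653] q [-0.8021  0.4888  1.5508  0.5378  1.7142 -0.8881] open 0.49442575285050405 F [-0.5647  0.0036 -0.9162]
rotvec [-0.0184 -0.0188  0.0227] shift_now [-79.6528 -12.4552  65.1116] shift_after_turn [-78.6905 -11.8685  66.3789]
tool axes cols [[ 0.0038  1.      0.0088]
 [ 0.6937 -0.009   0.7202]
 [ 0.7203  0.0033 -0.6937]]
tip [ 477.7087 -241.8662  282.2928]
```

```bash
python3 go.py 471 -380 200 45; python3 - <<'E'
from rig import grab_frame
import cv2
for n in("scene","top"):cv2.imwrite(f"pics/{n}1.png",grab_frame(n)["color"][:,:,::-1])
E
```

```text
t 2.45 pos [ 476.1906 -366.7516  402.5796] rpy [ 3.1368 -0.8042  1.5653] q [-0.8021  0.4888  1.5508  0.5378  1.7142 -0.8881] open 0.49442575285050405 F [-0.5647  0.0036 -0.9162]
rotvec [-0.0184 -0.0188  0.0227] shift_now [-155.1205   -5.7412  130.9413] shift_after_turn [-152.7461   -4.6836  133.7447]
tool axes cols [[ 0.0038  1.      0.0088]
 [ 0.6937 -0.009   0.7202]
 [ 0.7203  0.0033 -0.6937]]
tip [ 477.7087 -241.8662  282.2928]
```

View pics/scene1.png

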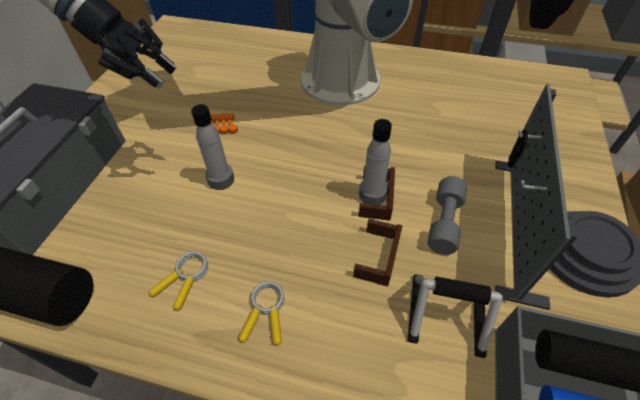

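View pics/top1.png

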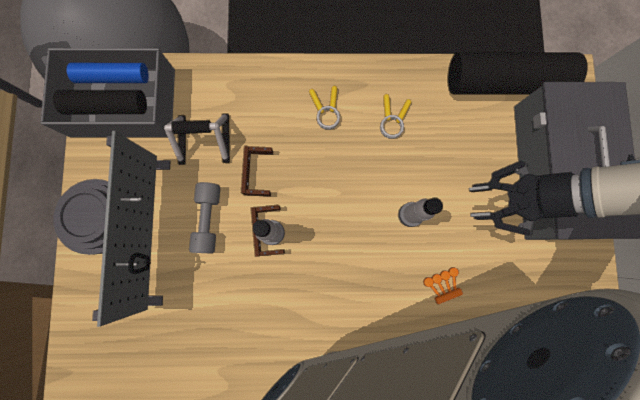

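```bash
python3 - <<'E'
from cal import *
np.set_printoptions(suppress=True,precision=1)
s=grab_frame("scene");t=grab_frame("top")
b=back(s,(125,143),0);print("bottom corner",b,"top proj",proj(t,b))
for h in(80,100,120,140,160,180,200):
    print(h,proj(s,[b[0],b[1],h]),proj(t,[b[0],b[1],h]), back(t,(515,100),h),back(t,(527,239),h))
# wrist links in top: flange edge pixel & TCP proj
from rig import sense
from scipy.spatial.transform import Rotation as R
S=sense();z=R.from_euler('xyz',S["tcp_rot"]).as_matrix()[:,2]
for d in(-200,-150,-100,-50,0,54,100,155,173):print(d,S["eef_pos"]+d*z,proj(t,S["eef_pos"]+d*z),proj(s,S["eef_pos"]+d*z))
E
```

```text
bottom corner [ 420.2 -498.7    0. ] top proj [[522.1 235.1]]
80 [[112.7 119.8]] [[539.7 233.8]] [ 771.3 -463.9   80. ] [ 407.6 -465.5   80. ]
100 [[109.4 113.5]] [[544.6 233.5]] [ 762.9 -452.5  100. ] [ 407.1 -454.1  100. ]
120 [[106.  107.1]] [[549.7 233.1]] [ 754.6 -441.   120. ] [ 406.6 -442.6  120. ]
140 [[102.4 100.4]] [[555.  232.8]] [ 746.2 -429.6  140. ] [ 406.2 -431.1  140. ]
160 [[98.8 93.5]] [[560.6 232.4]] [ 737.9 -418.2  160. ] [ 405.7 -419.7  160. ]
180 [[95.  86.4]] [[566.4 232. ]] [ 729.5 -406.8  180. ] [ 405.2 -408.2  180. ]
200 [[91.1 79. ]] [[572.6 231.5]] [ 721.1 -395.3  200. ] [ 404.8 -396.8  200. ]
-200 [ 474.4 -509.8  541.6] [[758.2 176.6]] [[-36.  -91.2]]
-150 [ 474.8 -474.1  506.6] [[703.1 181.4]] [[ -2.8 -63.5]]
-100 [ 475.2 -438.4  471.6] [[654.9 185.5]] [[ 28.3 -37.6]]
-50 [ 475.6 -402.6  436.7] [[612.2 189.2]] [[ 57.4 -13.4]]
0 [ 476.  -366.9  401.7] [[574.3 192.5]] [[84.8  9.5]]
54 [ 476.4 -328.4  363.9] [[537.8 195.7]] [[112.6  32.6]]
100 [ 476.8 -295.5  331.7] [[509.8 198.1]] [[135.   51.3]]
155 [ 477.2 -256.2  293.2] [[479.5 200.7]] [[160.2  72.3]]
173 [ 477.4 -243.4  280.6] [[470.3 201.5]] [[168.2  78.9]]
```

```bash
python3 -m creep '[[0,-0.1,0.02,-15,0,13,0.5],[0,0,0,-15,0,13,0.5],[0,0,0,-15,0,13,0.5],[0,0,0,-15,0,13,0.5],[0,0,0,-15,0,13,0.5],[0,0,0,-15,0,13,0.5],[0,0,0,-15,0,13,0.5],[0,0,0,-15,0,13,0.5]]'; python3 go.py 471 -370 147 40
```

```text
clock: 3.32
eef_pos: [477.2, -394.3, 249.1]
tcp_rot: [3.141, -0.645, 1.554]
contact_force: [0.5, -0.2, 0.8]
opening: 0.501
t 3.3167 pos [ 477.1644 -394.2812  249.0923] rpy [ 3.1405 -0.6452  1.5541] q [-0.809   0.6518  1.6134  0.4448  1.3869 -0.99  ] open 0.5005728032856358 F [ 0.4606 -0.2347  0.7706]
rotvec [-0.0122  0.0529  0.0167] shift_now [-42.0814  -6.6694  96.0993] shift_after_turn [-47.216   -7.0825  93.653 ]
tool axes cols [[ 0.0133  0.9998  0.0111]
 [ 0.7989 -0.0173  0.6013]
 [ 0.6014  0.0008 -0.799 ]]
tip [ 479.0854 -290.0193  110.5522]
```

```bash
python3 -m creep '[[-0.01,0.05,0.017,-6,-1,12,0.5],[0,0,0,-6,-1,12,0.5],[0,0,0,-6,-1,12,0.5],[0,0,0,-6,-1,12,0.5],[0,0,0,-6,-1,12,0.5],[0,0,0,-6,-1,12,0.5]]'; python3 go.py 471 -370 147 40;  python3 - <<'E'
from rig import grab_frame
import cv2
for n in("scene","top"):cv2.imwrite(f"pics/{n}2.png",grab_frame(n)["color"][:,:,::-1])
E
```

```text
clock: 3.82
eef_pos: [472.9, -376.9, 168.2]
tcp_rot: [3.139, -0.671, 1.542]
contact_force: [0.6, -0.2, 0.5]
opening: 0.503
t 3.8167 pos [ 472.9056 -376.8619  168.2014] rpy [ 3.1386 -0.6708  1.5416] q [-0.801   0.7517  1.6629  0.4881  1.2676 -1.0493] open 0.5031415526622568 F [ 0.5989 -0.1529  0.5031]
rotvec [-0.0026  0.0273  0.0069] shift_now [-7.8495 -2.167  20.8304] shift_after_turn [-8.4308 -2.1649 20.6022]
tool axes cols [[ 0.0229  0.9995  0.0211]
 [ 0.783  -0.031   0.6212]
 [ 0.6216  0.0023 -0.7833]]
tip [ 476.5658 -269.138    32.3717]
```

View pics/scene2.png

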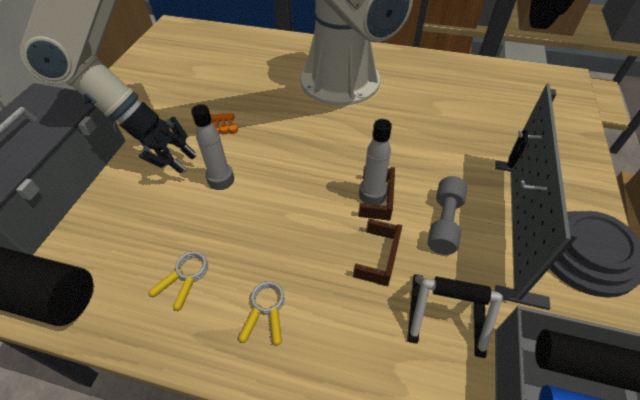

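The view shows the fingers straddling the boot line just behind the bottle's foot at about (220,182). The wrist passes above the toolbox. I'll drop the last 20 mm now.

```bash
python3 -m creep '[[0,0.027,0.007,-4,-1,8,0.5],[0,0,0,-3,-1,7,0.5],[0,0,0,-2,0,6,0.5],[0,0,0,0,0,0,0.5]]'; python3 go.py 471 -370 147 40;  python3 - <<'E'
from rig import grab_frame
import cv2
for n,(x,y,w,h) in dict(scene=(120,90,130,110),top=(390,160,160,80)).items():
    cv2.imwrite(f"pics/{n}3.png",cv2.resize(grab_frame(n)["color"][y:y+h,x:x+w,::-1],None,fx=5,fy=5,interpolation=2))
E
```

```text
clock: 4.25
eef_pos: [471.4, -369.6, 145.8]
tcp_rot: [-3.139, -0.698, 1.534]
contact_force: [0.2, -0.1, -0.7]
opening: 0.496
t 4.25 pos [ 471.3881 -369.5841  145.7656] rpy [-3.1387 -0.6975  1.5338] q [-0.7986  0.7859  1.6713  0.5089  1.2532 -1.0673] open 0.4957120080580148 F [ 0.23   -0.0741 -0.6908]
rotvec [-0.0036  0.0006  0.0008] shift_now [ 0.4634 -0.3761 -1.2212] shift_after_turn [ 0.4638 -0.3721 -1.2222]
tool axes cols [[ 0.0283  0.9994  0.0208]
 [ 0.7659 -0.0351  0.642 ]
 [ 0.6423 -0.0023 -0.7664]]
tip [ 474.9944 -258.2607   12.8685]
```

View pics/scene3.png

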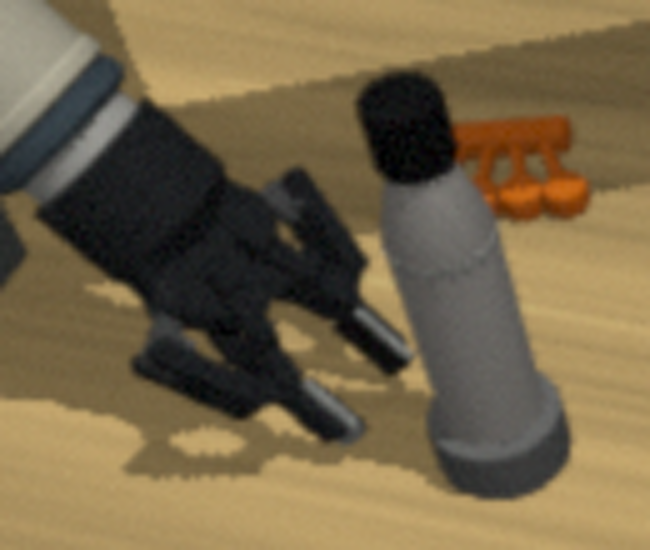

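View pics/top3.png

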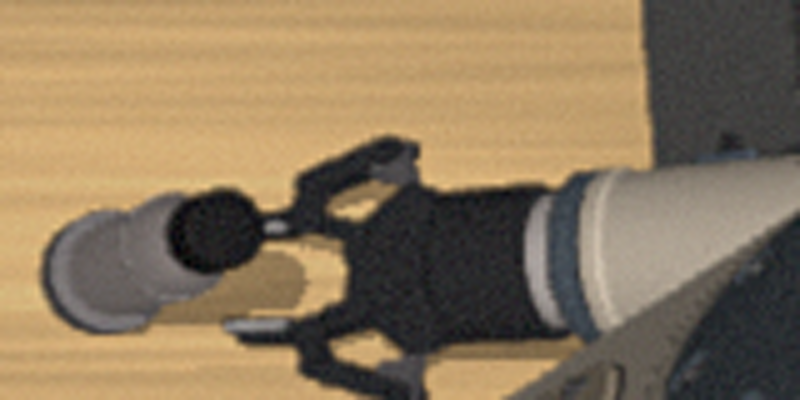

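```bash
python3 - <<'E'
from cal import *
np.set_printoptions(suppress=True,precision=1)
s=grab_frame("scene");t=grab_frame("top")
for a,b in (((435,225.6),(201.5,161.5)),((None),(191.5,176))):
    pass
for h in(0,10,20,30,40):
    p=back(t,(435,225.6),h);print(h,p,proj(s,p), "scene finger2",back(s,(191.5,176),h))
E
```

```text
0 [ 447.8 -261.8    0. ] [[200.8 166. ]] scene finger2 [ 485.5 -269.5    0. ]
10 [ 447.1 -258.6   10. ] [[201.1 163.3]] scene finger2 [ 493.2 -262.9   10. ]
20 [ 446.5 -255.3   20. ] [[201.5 160.6]] scene finger2 [ 500.9 -256.2   20. ]
30 [ 445.9 -252.1   30. ] [[201.8 157.8]] scene finger2 [ 508.6 -249.6   30. ]
40 [ 445.3 -248.8   40. ] [[202.1 155. ]] scene finger2 [ 516.3 -243.    40. ]
```

```bash
python3 -m creep '[[0,0,0,5.5,0,4.5,0.5],[0,0,0,5.5,0,4.5,0.5],[0,0,0,5.5,0,4.5,0.5],[0,0,0,3,0,2.5,0.5],[0,0,0,2,0,1.5,0.5],[0,0,0,2,0,1.5,0.5],[0,0,0,2,0,1.5,0.5],[0,0,0,2,0,1.5,0.5],[0,0,0,2,0,1.5,0.5]]'; python3 go.py 585 -72 147 40;  python3 - <<'E'
from rig import grab_frame
import cv2
for n,(x,y,w,h) in dict(scene=(120,90,130,110),top=(370,160,160,80)).items():
    cv2.imwrite(f"pics/{n}4.png",cv2.resize(grab_frame(n)["color"][y:y+h,x:x+w,::-1],None,fx=5,fy=5,interpolation=2))
E
```

```text
clock: 5.2
eef_pos: [474.0, -329.7, 149.6]
tcp_rot: [3.139, -0.693, 1.537]
contact_force: [0.1, -3.5, -0.3]
opening: 0.498
t 5.2 pos [ 473.9978 -329.6605  149.6125] rpy [ 3.1391 -0.6929  1.5366] q [-0.7523  0.7536  1.736   0.5432  1.205  -1.0606] open 0.4977674840061238 F [ 0.1497 -3.4699 -0.2984]
rotvec [0.0001 0.0052 0.0029] shift_now [199.377  101.7034 169.1818] shift_after_turn [198.7881 101.1333 170.2134]
tool axes cols [[ 0.0263  0.9994  0.0244]
 [ 0.7689 -0.0358  0.6383]
 [ 0.6388  0.0019 -0.7694]]
tip [ 478.2204 -218.9766   16.2003]
```

View pics/scene4.png

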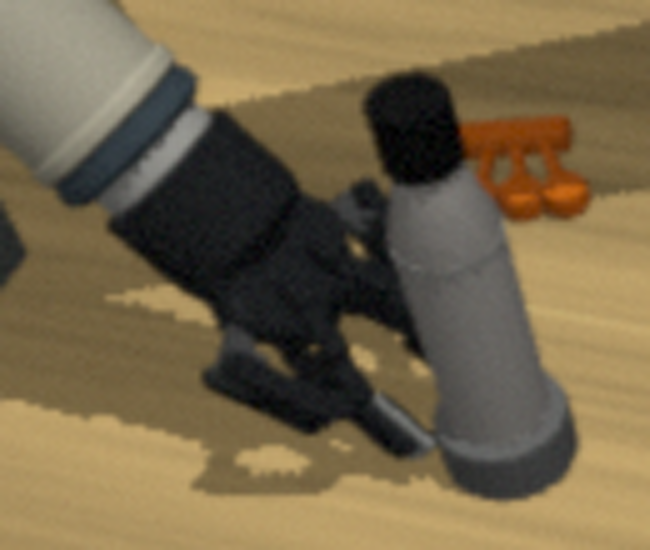

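View pics/top4.png

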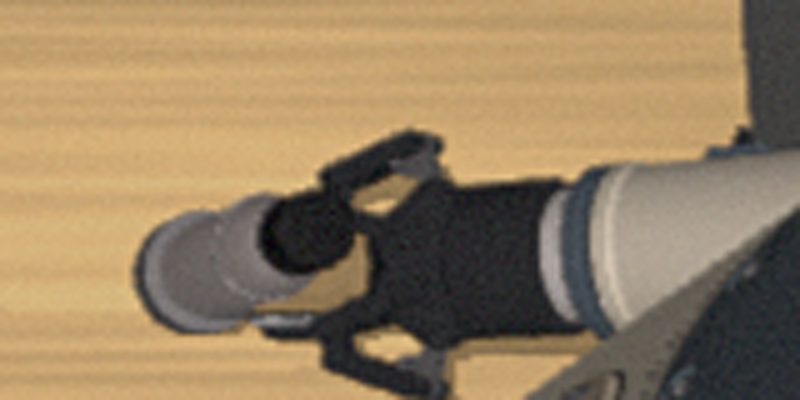

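```bash
python3 -m creep '[[0,0,0,4,2,3.5,0.5],[0,0,0,5,2.5,4.3,0.5],[0,0,0,5,2.5,4.3,0.5],[0,0,0,5,2.5,4.3,0.5],[0,0,0,5,2.5,4.3,0.5],[0,0,0,5,2.5,4.3,0.5],[0,0,0,5,2.5,4.3,0.5],[0,0,0,5,2.5,4.3,0.5],[0,0,0,4,2,3.5,0.5],[0,0,0,2,1,1.7,0.5]]'; python3 go.py 585 -72 147 40;  python3 - <<'E'
from rig import grab_frame
import cv2
for n,(x,y,w,h) in dict(scene=(120,90,150,120),top=(330,140,160,100)).items():
    cv2.imwrite(f"pics/{n}5.png",cv2.resize(grab_frame(n)["color"][y:y+h,x:x+w,::-1],None,fx=5,fy=5,interpolation=2))
E
```

```text
clock: 6.13
eef_pos: [500.6, -265.8, 149.2]
tcp_rot: [3.139, -0.693, 1.538]
contact_force: [-2.2, -4.3, 4.1]
opening: 0.5
t 6.1333 pos [ 500.6454 -265.811   149.2113] rpy [ 3.1393 -0.6925  1.5376] q [-0.6476  0.7354  1.7841  0.6114  1.1461 -1.0221] open 0.5002042171638503 F [-2.2333 -4.3471  4.1159]
rotvec [-0.0007  0.0056  0.0037] shift_now [149.8274  77.5785 127.3445] shift_after_turn [149.3942  76.9306 128.2432]
tool axes cols [[ 0.0255  0.9994  0.0235]
 [ 0.7692 -0.0347  0.638 ]
 [ 0.6385  0.0018 -0.7696]]
tip [ 504.7239 -155.1755   15.7545]
```

View pics/scene5.png

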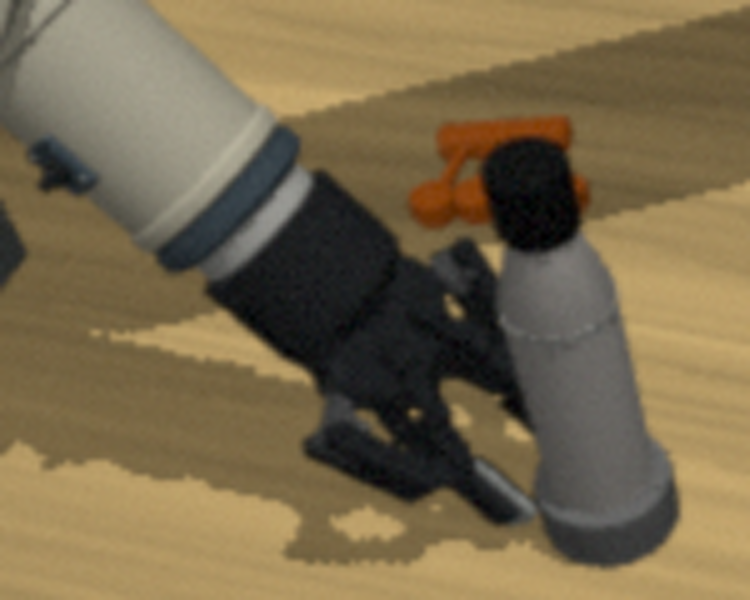

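View pics/top5.png

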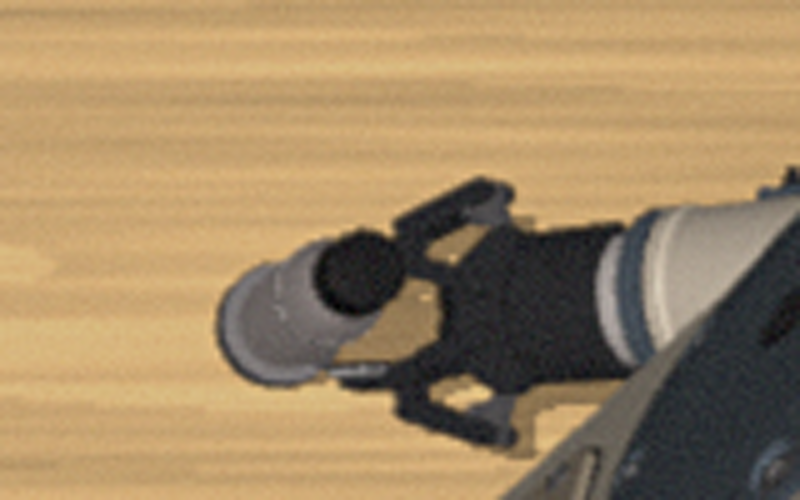

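```bash
python3 -m creep '[[0,0,0,4,2,3.5,0.5],[0,0,0,5,2.5,4.3,0.5],[0,0,0,5,2.5,4.3,0.5],[0,0,0,5,2.5,4.3,0.5],[0,0,0,5,2.5,4.3,0.5],[0,0,0,5,2.5,4.3,0.5],[0,0,0,5,2.5,4.3,0.5],[0,0,0,5,2.5,4.3,0.5],[0,0,0,5,2.5,4.3,0.5],[0,0,0,5,2.5,4.3,0.5]]';python3 -m creep '[[0,0,0,5,2.6,4.3,0.5],[0,0,0,5,2.6,4.3,0.5],[0,0,0,5,2.6,4.3,0.5],[0,0,0,5,2.6,4.3,0.5],[0,0,0,5,2.6,4.3,0.5],[0,0,0,4,2,3.4,0.5],[0,0,0,2,1,1.7,0.5],[0,0,0,0,0,0,0.5]]'; python3 go.py 585 -72 147 40;  python3 - <<'E'
from rig import grab_frame
import cv2
for n in("scene","top"):
    cv2.imwrite(f"pics/{n}6.png",grab_frame(n)["color"][:,:,::-1])
E
```

```text
clock: 7.07
eef_pos: [528.1, -201.1, 148.6]
tcp_rot: [3.139, -0.691, 1.535]
contact_force: [-2.6, -5.4, 4.1]
opening: 0.497
clock: 7.73
eef_pos: [546.5, -158.1, 148.5]
tcp_rot: [3.139, -0.692, 1.534]
contact_force: [-1.0, -4.4, 3.2]
opening: 0.503
t 7.7333 pos [ 546.4801 -158.0943  148.5426] rpy [ 3.1392 -0.6918  1.5336] q [-0.4587  0.7206  1.8252  0.734   1.0562 -0.9436] open 0.502524745391448 F [-0.9806 -4.432   3.2374]
rotvec [0.0019 0.0064 0.0006] shift_now [66.3761 35.1529 57.069 ] shift_after_turn [66.0339 35.2213 57.4228]
tool axes cols [[ 0.0287  0.9992  0.0261]
 [ 0.7696 -0.0387  0.6374]
 [ 0.6379  0.0019 -0.7701]]
tip [551.0119 -47.5736  15.0054]
```

View pics/scene6.png

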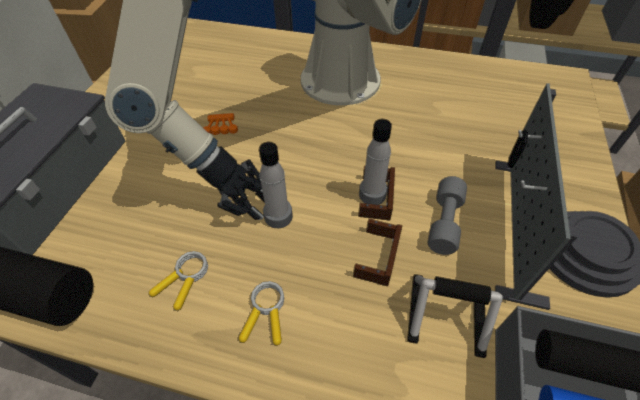

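View pics/top6.png

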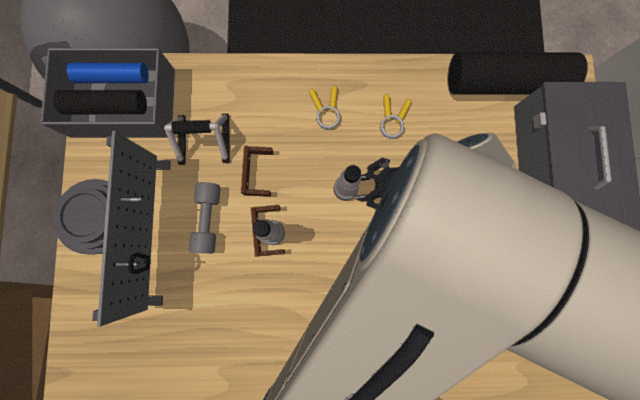

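```bash
python3 -m creep '[[0,0,0,4,2,3.5,0.5],[0,0,0,5,2.7,4.4,0.5],[0,0,0,5,2.7,4.4,0.5],[0,0,0,5,2.7,4.4,0.5],[0,0,0,5,2.7,4.4,0.5],[0,0,0,5,2.7,4.4,0.5],[0,0,0,5,2.7,4.4,0.5],[0,0,0,5,2.7,4.4,0.5],[0,0,0,4,2,3.4,0.5],[0,0,0,2,1,1.7,0.5]]'; python3 go.py 585 -72 147 40;  python3 - <<'E'
from rig import grab_frame
import cv2
for n,(x,y,w,h) in dict(scene=(230,110,160,120),top=(230,130,160,100)).items():
    cv2.imwrite(f"pics/{n}7.png",cv2.resize(grab_frame(n)["color"][y:y+h,x:x+w,::-1],None,fx=5,fy=5,interpolation=2))
E
```

```text
clock: 8.67
eef_pos: [571.8, -101.6, 147.3]
tcp_rot: [3.141, -0.692, 1.528]
contact_force: [-1.8, -4.4, 4.3]
opening: 0.499
t 8.6667 pos [ 571.7775 -101.5854  147.2894] rpy [ 3.1413 -0.6917  1.5283] q [-0.3563  0.7233  1.8233  0.7956  1.0149 -0.8926] open 0.4992692234502201 F [-1.8081 -4.4166  4.2567]
rotvec [ 0.0031  0.0065 -0.0034] shift_now [23.0135 11.9496 19.437 ] shift_after_turn [22.8461 12.089  19.548 ]
tool axes cols [[ 0.0327  0.9991  0.0273]
 [ 0.7695 -0.0426  0.6372]
 [ 0.6378  0.0002 -0.7702]]
tip [576.5173   8.9102  13.7386]
```

View pics/scene7.png

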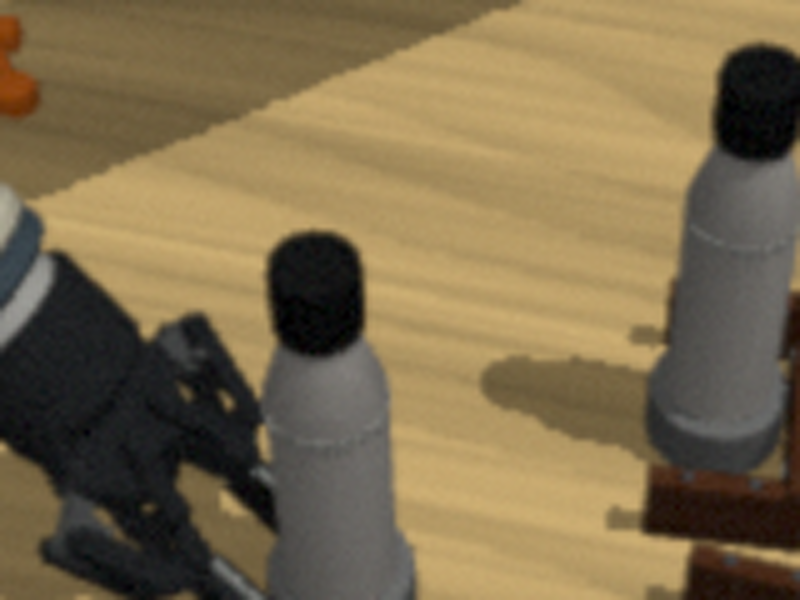

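View pics/top7.png

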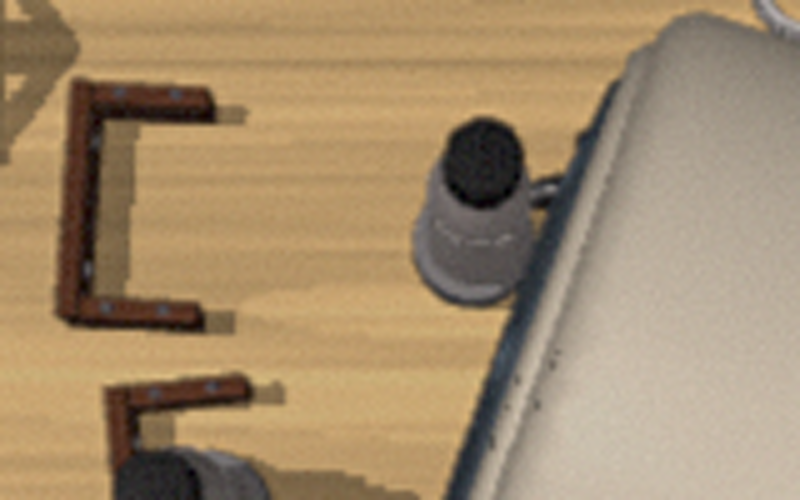

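```bash
cat > fit.py <<'E'
from cal import *
from scipy.optimize import least_squares
# constraints: list of (view, part, axis, 'min'/'max', pixel)
def fit(cons,x0):
    F={n:grab_frame(n) for n in("top","scene")}
    def r(p):
        o=[]
        for v,part,ax,m,px in cons:
            P=circ(p[0],p[1],220,18) if part=="cap" else np.vstack([circ(p[0],p[1],0,33),circ(p[0],p[1],32,33)])
            u=proj(F[v],P)[:,ax];o.append((u.min() if m=="min" else u.max())-px)
        return o
    f=least_squares(r,x0,diff_step=1e-4);print("bottle",f.x.round(1),"res",f.fun.round(2))
    D=np.array([596.5,209.]);y=-.038;M=np.array([[np.cos(y),-np.sin(y)],[np.sin(y),np.cos(y)]])
    print("in dock",(M.T@(f.x-D)).round(1))
E
python3 - <<'E'
from fit import *
c=lambda v,o:(v+.5)/5-.5+o
fit([("top","boot",0,"min",c(412,230)),("top","boot",1,"max",c(305,130)),("top","cap",0,"max",c(527,230)),("top","cap",1,"min",c(115,130)),("scene","cap",1,"min",c(230,110)),("scene","cap",0,"min",c(266,230)),("scene","cap",0,"max",c(364,230))],[575,40])
E
```

```text
bottle [577.6  38.7] res [-0.17  0.43 -0.42 -0.75 -0.66 -0.33 -0.04]
in dock [ -12.4 -170.9]
```

```bash
python3 -m creep '[[0,0,0,4,1.2,3.3,0.5],[0,0,0,5,1.5,4.1,0.5],[0,0,0,5,1.5,4.1,0.5],[0,0,0,5,1.5,4.1,0.5],[0,0,0,5,1.5,4.1,0.5],[0,0,0,5,1.5,4.1,0.5],[0,0,0,5,1.5,4.1,0.5],[0,0,0,5,1.5,4.1,0.5],[0,0,0,4,1.2,3.3,0.5],[0,0,0,2,0.6,1.6,0.5]]'; python3 go.py 590.7 68.7 147 40;  python3 - <<'E'
from rig import grab_frame
import cv2
for n,(x,y,w,h) in dict(scene=(270,130,160,120),top=(230,130,160,100)).items():
    cv2.imwrite(f"pics/{n}8.png",cv2.resize(grab_frame(n)["color"][y:y+h,x:x+w,::-1],None,fx=5,fy=5,interpolation=2))
E
```

```text
clock: 9.7
eef_pos: [587.8, -46.9, 147.2]
tcp_rot: [3.14, -0.688, 1.523]
contact_force: [-1.3, -5.2, 2.4]
opening: 0.502
t 9.7 pos [587.7987 -46.8884 147.1911] rpy [ 3.14   -0.6881  1.5227] q [-0.2614  0.721   1.8283  0.8537  0.9683 -0.8486] open 0.5024538666629257 F [-1.3106 -5.2018  2.3926]
rotvec [ 0.0081  0.01   -0.0077] shift_now [89.1692 -2.7743 73.5546] shift_after_turn [88.4435 -1.4921 74.4623]
tool axes cols [[ 0.0371  0.9988  0.0321]
 [ 0.7716 -0.0491  0.6343]
 [ 0.6351  0.0013 -0.7724]]
tip [593.371   63.0934  13.2488]
```

View pics/scene8.png

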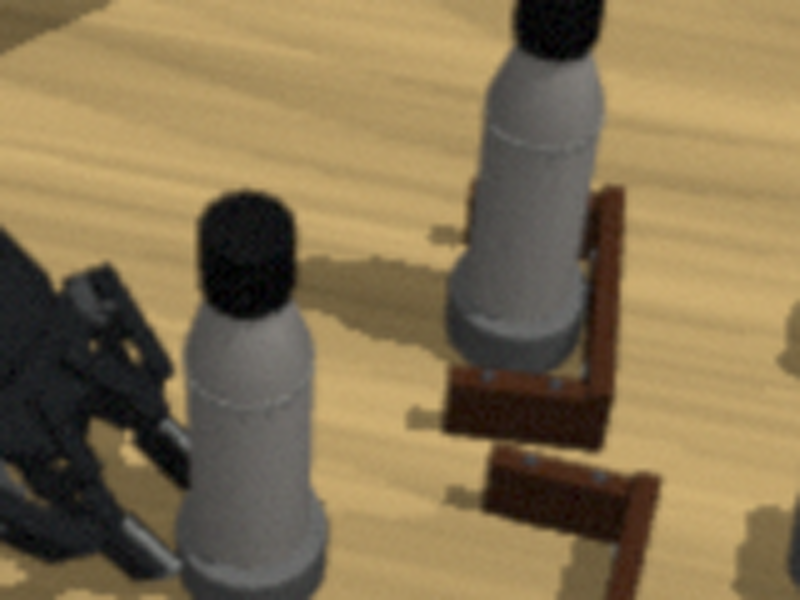

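View pics/top8.png

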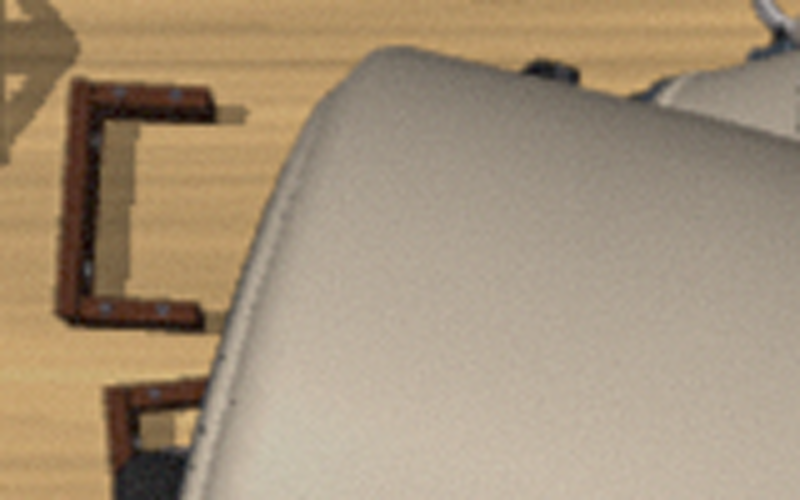

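```bash
python3 -m creep '[[0,0,0,4,-0.1,3.3,0.5],[0,0,0,5,-0.2,4.1,0.5],[0,0,0,5,-0.2,4.1,0.5],[0,0,0,5,-0.2,4.1,0.5],[0,0,0,5,-0.2,4.1,0.5],[0,0,0,5,-0.2,4.1,0.5],[0,0,0,5,-0.2,4.1,0.5],[0,0,0,5,-0.2,4.1,0.5],[0,0,0,4,-0.1,3.3,0.5],[0,0,0,2,0,1.6,0.5]]'; python3 go.py 590.7 68.7 147 40;  python3 - <<'E'
from rig import grab_frame
import cv2
f=grab_frame("scene")["color"][:,:,::-1];cv2.imwrite("pics/scene9f.png",f)
x,y,w,h=(280,140,150,120);cv2.imwrite("pics/scene9.png",cv2.resize(f[y:y+h,x:x+w],None,fx=5,fy=5,interpolation=2))
E
```

```text
clock: 10.63
eef_pos: [590.4, 11.7, 147.3]
tcp_rot: [3.135, -0.685, 1.52]
contact_force: [-0.1, -4.8, 2.1]
opening: 0.501
t 10.6333 pos [590.431   11.7446 147.3156] rpy [ 3.1352 -0.6855  1.5199] q [-0.1642  0.711   1.853   0.9222  0.911  -0.8208] open 0.5009076723285918 F [-0.081  -4.7554  2.1213]
rotvec [ 0.0146  0.0127 -0.0099] shift_now [43.8435 -2.8622 36.2443] shift_after_turn [43.4039 -1.8949 36.8321]
tool axes cols [[ 0.0394  0.9985  0.0386]
 [ 0.7731 -0.0549  0.6319]
 [ 0.633   0.0049 -0.7741]]
tip [597.1235 121.3145  13.0874]
```

View pics/scene9.png

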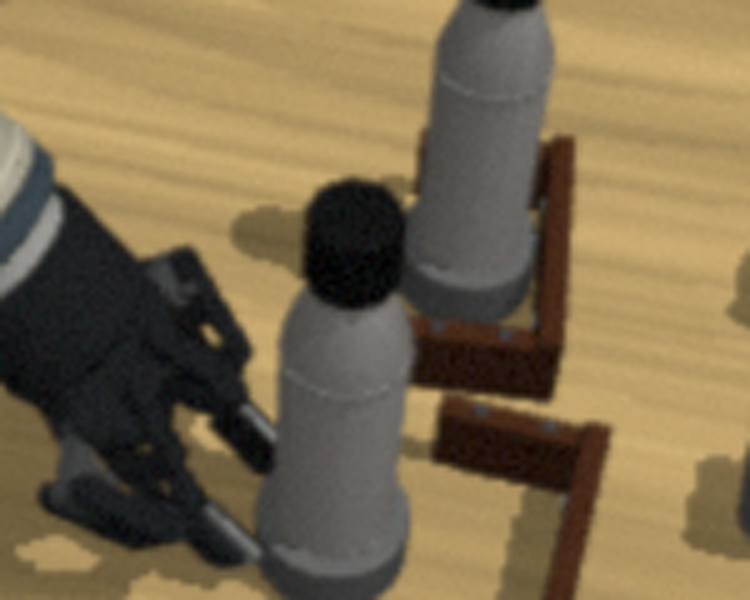

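View pics/scene9f.png

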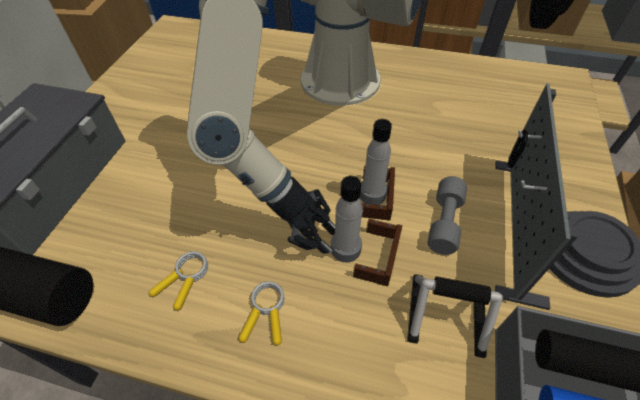

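```bash
python3 - <<'E'
from fit import *
c=lambda v,o:(v+.5)/5-.5+o
fit([("scene","boot",0,"min",c(257,280)),("scene","boot",0,"max",c(410,280)),("scene","cap",1,"min",c(178,140)),("scene","cap",0,"min",c(304,280)),("scene","cap",0,"max",c(407,280))],[590,150])
E
python3 -m creep '[[0,0,0,4,-0.2,3.3,0.5],[0,0,0,4,-0.2,3.3,0.5],[0,0,0,4,-0.2,3.3,0.5],[0,0,0,4,-0.2,3.3,0.5],[0,0,0,4,-0.2,3.3,0.5],[0,0,0,3,-0.2,2.4,0.5],[0,0,0,3,-0.2,2.4,0.5],[0,0,0,2,-0.1,1.6,0.5]]'; python3 go.py 590.7 68.7 147 40;  python3 - <<'E'
from rig import grab_frame
import cv2
f=grab_frame("scene")["color"][:,:,::-1]
x,y,w,h=(290,160,150,120);cv2.imwrite("pics/scene10.png",cv2.resize(f[y:y+h,x:x+w],None,fx=5,fy=5,interpolation=2))
E
```

```text
bottle [600.4 151.6] res [-0.79  0.31 -0.04  0.05  0.33]
in dock [  6.1 -57.3]
clock: 11.45
eef_pos: [591.0, 50.1, 147.0]
tcp_rot: [3.135, -0.685, 1.519]
contact_force: [-0.4, -4.2, 1.6]
opening: 0.5
t 11.45 pos [590.9668  50.1137 146.993 ] rpy [ 3.1353 -0.6848  1.5186] q [-0.0994  0.7076  1.8633  0.9646  0.8775 -0.8006] open 0.5003662516835277 F [-0.4062 -4.25    1.6086]
rotvec [ 0.0154  0.0134 -0.0109] shift_now [14.3701 -1.3099 11.7178] shift_after_turn [14.2244 -0.9727 11.9265]
tool axes cols [[ 0.0404  0.9984  0.0393]
 [ 0.7735 -0.0561  0.6313]
 [ 0.6325  0.0049 -0.7745]]
tip [597.7825 159.5828  12.6888]
```

View pics/scene10.png

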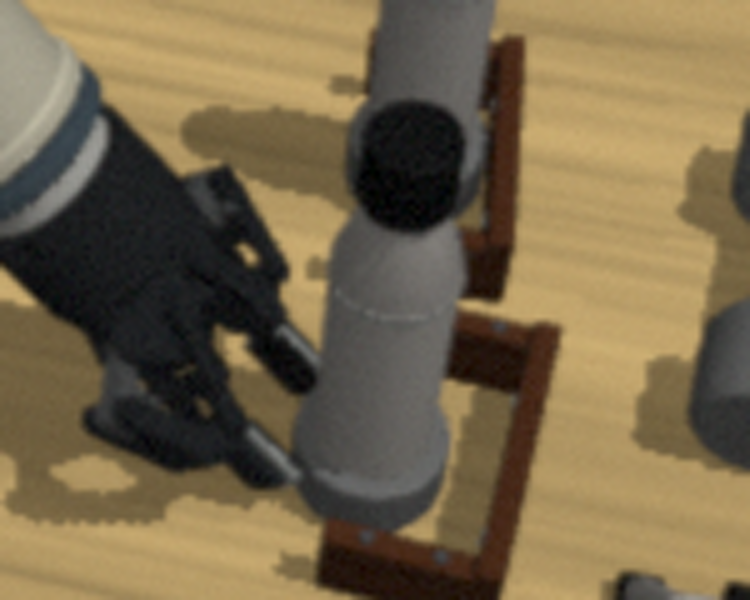

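```bash
python3 -m creep '[[0,0,0,2,-0.3,1.6,0.5],[0,0,0,2,-0.3,1.6,0.5],[0,0,0,2,-0.3,1.6,0.5],[0,0,0,2,-0.3,1.6,0.5],[0,0,0,2,-0.3,1.6,0.5]]'; python3 -m creep '[[0,0,0,1.5,-0.1,1.2,0.5],[0,0,0,1.5,-0.1,1.2,0.5]]';python3 -m creep '[[0,0,0,1,-0.1,0.8,0.5],[0,0,0,1,-0.1,0.8,0.5]]'; python3 go.py 590.7 68.7 147 40;  python3 - <<'E'
from rig import grab_frame
import cv2
f=grab_frame("scene")["color"][:,:,::-1]
x,y,w,h=(290,160,150,120);cv2.imwrite("pics/scene11.png",cv2.resize(f[y:y+h,x:x+w],None,fx=5,fy=5,interpolation=2))
E
```

```text
clock: 11.92
eef_pos: [590.2, 64.1, 147.0]
tcp_rot: [3.135, -0.685, 1.518]
contact_force: [0.2, -3.8, 1.6]
opening: 0.5
clock: 12.08
eef_pos: [590.1, 68.4, 147.0]
tcp_rot: [3.135, -0.685, 1.518]
contact_force: [0.5, -4.1, 2.6]
opening: 0.498
clock: 12.25
eef_pos: [590.0, 71.4, 147.0]
tcp_rot: [3.135, -0.685, 1.518]
contact_force: [1.0, -4.9, 2.0]
opening: 0.502
t 12.25 pos [590.      71.4129 147.045 ] rpy [ 3.1354 -0.6846  1.5183] q [-0.0632  0.7053  1.8693  0.9882  0.8591 -0.7899] open 0.5017337319083242 F [ 0.9727 -4.9035  1.9623]
rotvec [ 0.0154  0.0136 -0.0111] shift_now [-2.0987  0.8516 -1.6498] shift_after_turn [-2.0852  0.8026 -1.691 ]
tool axes cols [[ 0.0407  0.9984  0.0393]
 [ 0.7736 -0.0564  0.6311]
 [ 0.6323  0.0048 -0.7747]]
tip [596.8187 180.852   12.7165]
```

View pics/scene11.png

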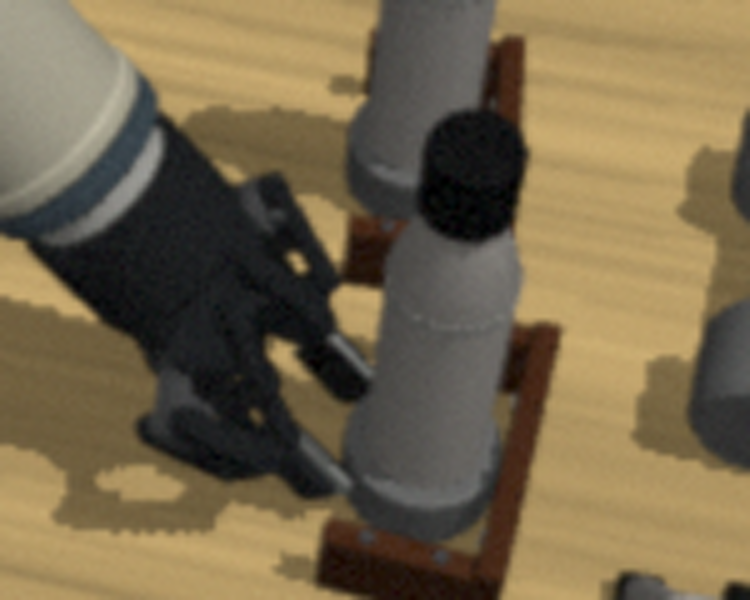

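```bash
for i in 1; do python3 -m creep '[[0,0,0,0.8,0,0.65,0.5],[0,0,0,0.8,0,0.65,0.5]]'; done; python3 - <<'E'
from rig import sense
print(sense()["contact_force"],sense()["eef_pos"])
E
```

```text
clock: 12.47
eef_pos: [590.2, 72.7, 147.0]
tcp_rot: [3.134, -0.682, 1.519]
contact_force: [-1.5, -13.7, 6.2]
opening: 0.499
[ -1.4689892  -13.71252146   6.16644106] [590.20701591  72.68050166 146.97446661]
```

```bash
python3 -m creep '[[0,0,0,0.8,0,0.65,0.5]]';  python3 - <<'E'
from rig import grab_frame
import cv2
f=grab_frame("scene")["color"][:,:,::-1]
x,y,w,h=(290,160,150,120);cv2.imwrite("pics/scene12.png",cv2.resize(f[y:y+h,x:x+w],None,fx=5,fy=5,interpolation=2))
E
```

```text
clock: 12.55
eef_pos: [590.3, 72.9, 147.0]
tcp_rot: [3.133, -0.681, 1.52]
contact_force: [-3.6, -14.6, 7.2]
opening: 0.499
```

View pics/scene12.png

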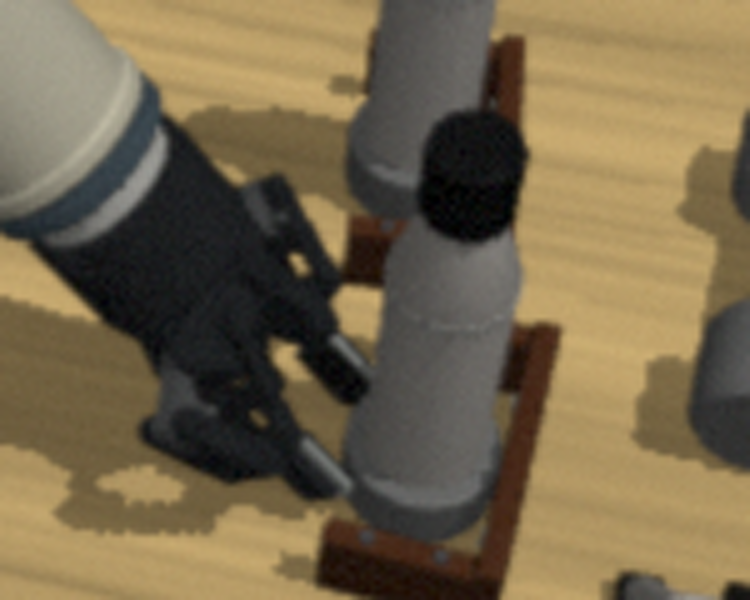

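```bash
python3 -m creep '[[0,0,0,-1.5,0,-1.2,0.5],[0,0,0,-2,0,-1.6,0.5],[0,0,0,-4,0,-3.3,0.5],[0,0,0,-6,0,-5,0.5],[0,0,0,-8,0,-7,0.5],[0,0,0,-10,0,-9,0.5],[0,0,0,-12,0,-12,0.5],[0,0,0,-12,0,-12,0.5],[0,0,0,-12,0,-12,0.5],[0,0,0,-12,0,-12,0.5]]'; python3 -m creep '[[0,0,0,-12,0,-18,0.5],[0,0,0,-12,0,-18,0.5],[0,0,0,-12,0,-18,0.5],[0,0,0,-12,0,-18,0.5],[0,0,0,-12,0,-18,0.5],[0,0,0,-12,0,-18,0.5],[0,0,0,-12,0,-18,0.5],[0,0,0,0,0,0,0.5],[0,0,0,0,0,0,0.5],[0,0,0,0,0,0,0.5]]'; python3 - <<'E'
from rig import grab_frame
import cv2
for n in("scene","top"):
    f=grab_frame(n)["color"][:,:,::-1];cv2.imwrite(f"pics/{n}13.png",f)
f=cv2.imread("pics/scene13.png")
x,y,w,h=(320,150,120,150);cv2.imwrite("pics/scene13z.png",cv2.resize(f[y:y+h,x:x+w],None,fx=4,fy=4,interpolation=2))
f=cv2.imread("pics/top13.png")
x,y,w,h=(220,120,140,120);cv2.imwrite("pics/top13z.png",cv2.resize(f[y:y+h,x:x+w],None,fx=5,fy=5,interpolation=2))
E
```

```text
clock: 13.43
eef_pos: [581.7, -42.2, 154.5]
tcp_rot: [3.139, -0.683, 1.521]
contact_force: [0.8, -0.2, -0.5]
opening: 0.498
clock: 14.27
eef_pos: [568.3, -209.2, 201.2]
tcp_rot: [-3.141, -0.681, 1.508]
contact_force: [1.0, 0.4, -0.4]
opening: 0.501
```

View pics/scene13.png

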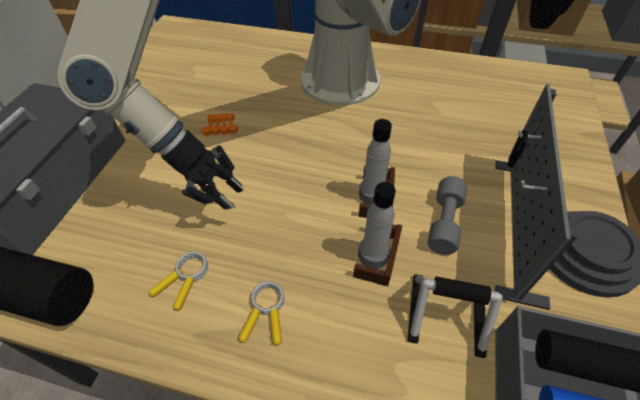

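View pics/scene13z.png

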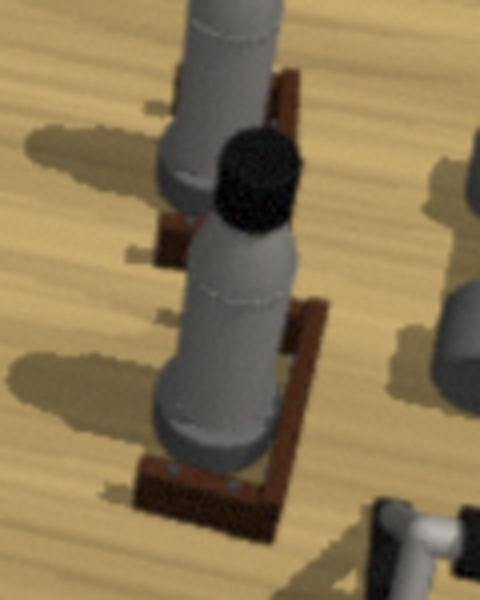

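View pics/top13z.png

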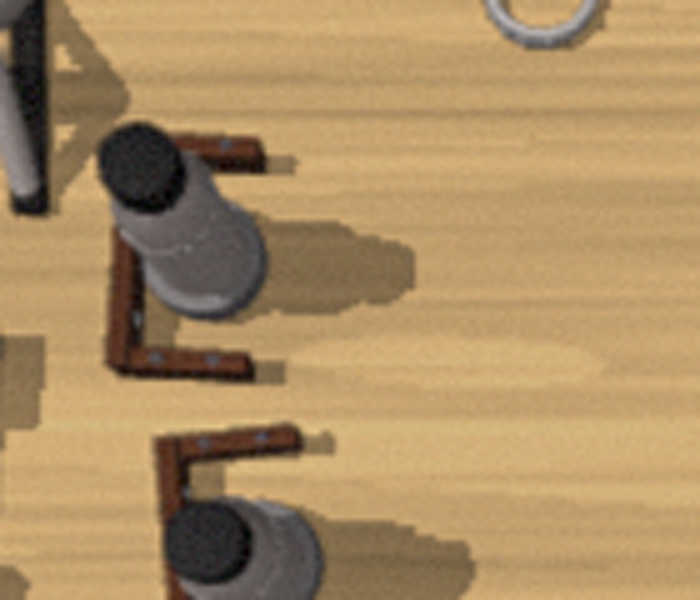

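```bash
python3 - <<'E'
from fit import *
c=lambda v,o:(v+.5)/5-.5+o
d=lambda v,o:(v+.5)/4-.5+o
A=[("top","boot",0,"max",c(268,220)),("top","boot",1,"max",c(320,120)),("top","cap",0,"min",c(98,220)),("top","cap",1,"min",c(120,120))]
B=[("scene","boot",0,"min",d(153,320)),("scene","boot",0,"max",d(280,320)),("scene","boot",1,"max",d(473,150)),("scene","cap",1,"min",d(126,150)),("scene","cap",0,"min",d(218,320)),("scene","cap",0,"max",d(302,320))]
fit(A,[596,209]);fit(B,[596,209]);fit(A+B,[596,209])
E
```

```text
bottle [597.6 209.3] res [ 0.62  0.56 -0.48 -0.46]
in dock [1.  0.3]
bottle [597.8 210.1] res [-0.85  0.35  0.81 -0.84  0.07  0.31]
in dock [1.2 1.1]
bottle [597.7 209.9] res [ 0.4   0.53 -0.75 -0.5  -0.93  0.27  0.73 -0.91 -0.03  0.21]
in dock [1.1 0.9]
```

```bash
python3 - <<'E'
import cv2,numpy as np
for n in("scene","top"):
    a=cv2.imread(f"pics/{n}0.png").astype(int);b=cv2.imread(f"pics/{n}13.png").astype(int)
    for nm,(x,y,w,h) in dict(scene=dict(collarA=(148,248,62,62),collarB=(236,278,52,68),dumb=(425,175,45,80),handle=(405,272,100,85)),top=dict(exer=(420,262,45,45),parkedboot=(270,218,20,28),collars=(305,82,110,58))) [n].items():
        print(nm,np.abs(a-b)[y:y+h,x:x+w].mean().round(2))
from rig import job
print(job.sign_off())
E
```

```text
collarA 7.43
collarB 7.32
dumb 5.45
handle 5.8
exer 46.85
parkedboot 5.0
collars 6.69
the job is handed in; nothing more can be done
None
```

```bash
python3 - <<'E'
import cv2,numpy as np
for k in(0,13):
    a=cv2.imread(f"pics/scene{k}.png").astype(int);m=(a[...,2]>150)&(a[...,1]<100)&(a[...,0]<60);m[:,:195]=0;m[:,260:]=0
    ys,xs=np.nonzero(m);print(k,xs.max(),ys.min(),ys.max(),len(xs))
E
```

```text
0 236 114 130 199Traceback (most recent call last):
  File "<stdin>", line 4, in <module>
    return umr_maximum(a, axis, None, out, keepdims, initial, where)
ValueError: zero-size array to reduction operation maximum which has no identity
```

View pics/top13.png

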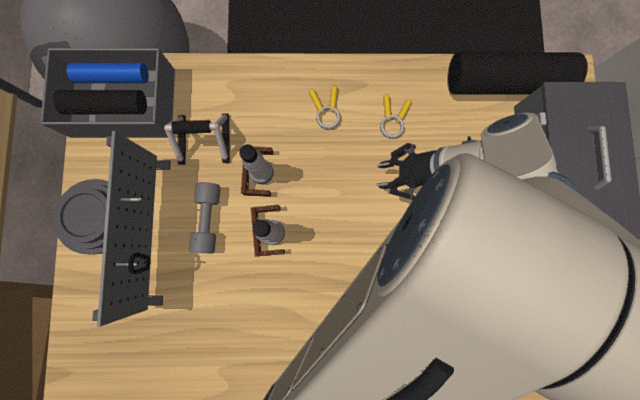

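I pushed the loose bottle low on its boot with half-open, tilted fingertips, nested behind the boot. It went diagonally across the bench, then straight into the empty dock. When the boot met the back wall the contact force rose from about 4 N to 14 N. I then backed the gripper straight off and handed in at about 14 s on the robot's clock. No verdict was reported.

**Bottle position:** with the gripper clear, fits to both cameras put the bottle about 1 mm off centre and about 1 mm from fully home (y = +0.9 mm in the dock frame). The two views differ by about 0.8 mm in y, and calibration is good to about 2 mm. I measured no lean, but both views fit an upright bottle to within 1 pixel.

**Other gear:** image comparison before and after showed only noise for the parked bottle, collars, dumbbell and handle.

**Checks that failed:** the top-view comparison of the finger exerciser showed a large difference because the arm was covering it. A colour check in the scene view, run after hand-in, also found nothing, as the exerciser lay in the arm's shadow. By eye, the last scene picture shows the exerciser in its original place, and the arm never went near it at low height.

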